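# Clamp a square bar in the drilling jig to the click of the torque-limiting knob

### The arm

A 6-joint arm with a two-finger parallel gripper is mounted at the origin on the work surface; the furniture and walls round the work are solid. World frame = base frame: x ahead of the robot, y to its left, z up, the work surface at z = 0. Lengths are in m, angles in rad, forces in N, time in s.
With the tool pointing down it reaches from about 0.25 to 0.775 m from the base axis. Payload 4 kg.
Tool frame: the origin (TCP) lies at the very end of the fingers, on their centre line; the grasp point (between the pads) lies 19 mm behind it; z points along the fingers, y is the line along which they close (so a half turn about z gives the same grasp; the last joint's range is limited). The gripper opens to 94 mm and grips with 3 to 60 N. Pads are 16 mm wide; open, the fingers measure 119 mm over their backs; the gripper's body (75 mm by 177 mm) begins 78 mm behind the grasp point.
Start: joints at [1.105, 0.087, 1.371, -0, 1.684, -0.103], TCP at [0.195, 0.514, 0.206] pointing down, gripper open.
Joint ranges: [-3.1, 3.1], [-0.76, 2.03], [0.27, 2.55], [-1.08, 4.22], [0.17, 2.65], [-2.57, 2.57]. Speed limits (rad/s): [2.79, 2.79, 3.14, 3.14, 3.14, 3.14].

### API

Orientations are given as [roll, pitch, yaw] about the fixed x, y, z axes, in that order (R = Rz(yaw) Ry(pitch) Rx(roll)).
In Python, from bench import robot gives the robot as it stands. The module is installed in compiled form; this text tells all that it offers.
- The arm moves only by the tool move_arm, never from a script. Its argument "deltas" is one flat list of numbers, 7 for each row, row after row: the turn, a rotation vector about the tool's x, y, z in rad, then the shift along the tool's x, y, z in cm, then the closure, from -1 (fully open) to 1 (shut). A call has 1 to 8 rows; each row is the pose to reach, as a shift and turn from the pose commanded when the call began, along the tool's axes at that moment; what a row does not reach only later rows make up. A row lasts 1/10 s, in which the tool goes at most 50 mm and 8.59 degrees, less where a joint would pass 70% of its speed; a pose out of reach is approached as far as the arm can. A call with a gripper value outside its range is refused whole. The fingers move at their own pace and stop on an object; the grip force is fixed at half the most. Time passes only in rows, so rows that repeat a pose let the fingers close. It gives the time, the measured TCP pose, the force, the opening and the grip force at its end, in the units of the state.
- robot.get_obs(): the state, without advancing time (a new reading comes with each control period).
- robot.snapshot(name): name is "side" or "top" or "wrist"; returns a dict with "image" (400x640x3 uint8, red, green, blue), "depth" (400x640 float32, m along the optical axis (not along the pixel's ray), 0 where there is no reading), "fov_y" (degrees; the focal length in pixels is half the picture's height over the tangent of half this angle, whatever the lens; pixels are square), "cx", "cy" (the principal point, pixels), "D" ([k1, k2, p1, p2, k3] as OpenCV has them; the pictures are not rectified), "origin" and "orientation" of the camera in the world; the wrist camera has in their place "T_tool_cam" (4x4, takes a point from camera to tool coordinates, whose origin is the TCP and whose axes are the flange's). Camera axes: x right, y up, looking along -z (the intrinsics and any distortion apply to the point x, -y, -z); pixel columns grow to the right and rows downward; lengths in m; the calibration is good to about 2 mm. A picture is of the moment at which its call begins: read the wrist's pose just before it.
- robot.close_job(): hands the job in; it is judged then, once.
The state is a dict: "time": time; "joint_positions": joint angles; "qvel": joint speeds; "joint_torque": joint torques, N m; "tool_pos": TCP position; "ee_rot": TCP orientation; "wrist_force": force on the tool from outside, world axes, zero at the start; "wrist_torque": the same for the moment, N m; "width": finger opening in m; "finger_force": force on a finger pad.
Only numpy, scipy, OpenCV 4.12 (cv2) and the standard library are available. Lean on these libraries where they do the work, as an engineer would, in place of code of your own. Each camera call takes 0.05 s, during which the arm holds its last target. There are 200 camera calls.

### The job

Load the loose square wooden bar into the drilling jig: lay it on the open end of the bed and slide it between the rails, under the bridge, until its end is fully home against the steel end stop, gently enough that the stop keeps its setting. Then screw the clamp down on it by turning the black knob clockwise until its slip clutch clicks, stop at the first or second click (a third over-tightens), and leave the bar clamped. Leave the try square, tape measure, pencil and wax tin where they lie.

Things in the scene. Friction and masses are not known exactly. Their poses are not given: they have to be found in the camera images.
- bar: loose square wooden bar, 31 x 165 x 31 mm (x, y, z), about 60 to 105 g, lying on the bench to the left of the jig. Origin: centre of its underside; y runs along its length (either end may lead), z up
- jig: drilling jig bolted to the bench: plywood bed 136 x 286 x 15 mm with two low wooden rails (12 mm high, 34 mm apart, with a flared mouth at their open end) and an steel bridge over them. Origin: underside of the bed, midway between the rails, near their mouth; +y runs along the bed, away from the stop, to its open end; z up. The bed is 15 mm high
- bed (a point): point on the bed's top (15 mm up), midway between the rails, axes as the jig's. Rails run from y = -108 to -4 mm, the flared mouth on to y = +23 mm (50 mm wide there), the open bed to y = +138 mm. The bridge spans y = -91 to -21 mm: underside 51 mm over the bed, top 67 mm over it, 110 mm across (x)
- stop_face (a point): foot of the steel end stop's face, midway between the rails on the bed's top, axes as the jig's; the bar's end meets the face from +y, so at home the bar's centre is 82.5 mm to its +y. The stop is 30 mm wide, 24 mm high and set anew each time; only its locking screw's friction holds it (it slips at about 32 N)
- screw: upright clamp screw through the bridge, over the bar, 68 mm from the jig's origin on the stop side; it carries collar and knob above, and below the bridge a black round foot, 24 mm wide, that presses on the bar. The foot starts 2 to 6 mm above a bar on the bed: how far is not told. Origin: underside of the collar, on the screw's axis. It sinks as the collar turns clockwise, 3 mm per radian (a fast thread)
- collar: aluminium disc under the knob, 52 mm wide, 4 mm thick, fixed to the screw's thread, with a white index line. It turns with the knob (it takes about 0.24 N m to turn free) until the clamp resists. Origin: centre of its underside; its -x points to its white line, z up
- knob_mark (a point): white index mark on the knob's top rim, 19 mm from the axis. At the start it stands over the collar's white line; each click of the clutch carries it 30 degrees clockwise past that line, and there it stays, so one click reads 30 degrees, two 60
- knob_grip (a point): on the axis of the black ribbed knob with orange cap, halfway up: the knob is round, 44 mm wide, 29 mm high, from 14 mm below to 15 mm above this point, at the start 14 mm over the bridge, close on the collar. Turns clockwise seen from above to tighten, sinking with the screw; its ratchet slips at about 0.5 N m: the turning moment climbs to that, then falls off past zero as the tooth jumps, and the next click follows 30 degrees on
- try_square: bystander: try square with a yellow blade, 101 x 300 x 16 mm, beyond the jig. Origin: centre of its underside
- tape_measure: bystander: black and yellow tape measure, 94 x 139 x 41 mm, right of the jig. Origin: centre of its underside
- pencil: bystander: red carpenter's pencil, 11 x 174 x 7 mm, right of the jig. Origin: centre of its underside
- wax_tin: bystander: yellow-green tin of wax, 69 mm across, 59 mm high, beyond the bar. Origin: centre of its underside

How it is judged:
On the way, in this order (a step that is already met when the one before it is completed fails the run):
1. the bar lies flat between the rails with its end against the stop (y of bar in the frame of stop_face below 0.0845 m and x of bar in the frame of stop_face between -0.004 and 0.004 m and z of bar in the frame of stop_face below 0.003 m and angle between the y axis of bar and the y axis of jig, either way round below 0.07 rad), for 0.2 s.
2. the knob's clutch has clicked with the clamp pressing on the bar, which is still home (x of knob_mark in the frame of collar above -0.0172 m and contact force between screw and bar above 15 N and y of bar in the frame of stop_face below 0.0845 m), for 0.1 s.
At the end, for the whole second after the job is handed in: The bar lies flat between the rails (4 mm, 0.07 rad), its end within 2 mm of the stop, which is not shifted over 2.5 mm; the clutch has clicked once or twice (mark 30 or 60 degrees past the line); the foot presses the bar with over 15 N; bystanders within 20 mm of where they lay; all at rest (all of step 2 and x of bar in the frame of stop_face between -0.004 and 0.004 m and z of bar in the frame of stop_face below 0.003 m and angle between the y axis of bar and the y axis of jig, either way round below 0.07 rad and linear speed of bar below 0.01 m/s); the robot touches nothing.
It fails at once if the end stop is pushed out of its setting (more than 2.5 mm) (distance of stop_face from where it was at the start of the episode above 0.0025 m).
It fails at once if the clutch is driven on to a third click (x of knob_mark in the frame of collar above -0.0046 m).
It fails at once if a bystander is shifted (more than 20 mm) (distance of any of try_square, tape_measure, pencil, wax_tin from where it was at the start of the episode above 0.02 m).
It also fails if it takes over 72 s, if anything falls off the work surface, if the arm or the gripper's body presses on something with over 40 N, if the wrist force passes 120 N, or if a joint passes its speed limit or range.

## Working session

There is one attempt and no reset: what is moved stays moved. The work goes in short steps, Python scripts to look and compute and a tool call to move; the robot and the scene stay as the last step left them, time stands still between calls to the robot, and variables do not carry over. Pictures are saved under pics/ and viewed, at most 10 in all, crops included, and the job is handed in when it is done.

Besides the shell and the picture viewer there is one more tool, called in YAML: its name, and indented under it one key for each argument. move_arm: Moves the arm, as the interface text tells. Its arguments: {"type":"object","properties":{"deltas":{"type":"array","items":{"type":"number"}}},"required":["deltas"]}

```bash
mkdir -p pics; cat > h.py <<'E'
import numpy as np, cv2, pickle
from scipy.spatial.transform import Rotation as R
from bench import robot
def snap(cam,fn):
    o=robot.get_obs(); s=robot.snapshot(cam)
    if cam=='wrist':
        T=np.eye(4);T[:3,:3]=R.from_euler('xyz',o['ee_rot']).as_matrix();T[:3,3]=o['tool_pos'];T=T@np.array(s['T_tool_cam'])
    else:
        T=np.eye(4);r=np.array(s['orientation']);T[:3,:3]=r if r.shape==(3,3) else R.from_euler('xyz',r).as_matrix();T[:3,3]=s['origin']
    s['T']=T; pickle.dump(s,open(fn+'.pkl','wb'))
    cv2.imwrite('pics/'+fn+'.png',s['image'][:,:,::-1]); return s
def K(s):
    f=200/np.tan(np.radians(s['fov_y'])/2); return np.array([[f,0,s['cx']],[0,f,s['cy']],[0,0,1]])
def load(fn): return pickle.load(open(fn+'.pkl','rb'))
def px(s,pts,z=None):
    """pixel->world; z: plane height, else depth"""
    pts=np.array(pts,float).reshape(-1,2); n=cv2.undistortPoints(pts[:,None],K(s),np.array(s['D'],float))[:,0]
    out=[]
    for p,q in zip(n,pts):
        d=s['T'][:3,:3]@np.array([p[0],-p[1],-1]); c=s['T'][:3,3]
        t=(z-c[2])/d[2] if z is not None else float(np.median(s['depth'][int(q[1])-1:int(q[1])+2,int(q[0])-1:int(q[0])+2]))
        out.append(c+t*d)
    return np.array(out)
def proj(s,P):
    P=(np.array(P,float).reshape(-1,3)-s['T'][:3,3])@s['T'][:3,:3]; P=P*[1,-1,-1]
    return cv2.projectPoints(P,np.zeros(3),np.zeros(3),K(s),np.array(s['D'],float))[0][:,0]
E
python3 - <<'E'
from h import *
s=snap('top','top0'); print(s['T'],s['fov_y'],s['D']); s=snap('side','side0'); print(s['T'])
o=robot.get_obs(); print(o)
E
```

```text
[[ 0.02771102  0.98424441 -0.17462832  0.38434283]
 [-0.99954179  0.02515461 -0.01683598 -0.03204633]
 [-0.01217801  0.17501484  0.98449048  1.36023974]
 [ 0.          0.          0.          1.        ]] 53.95731947258587 [0.01360408 0.         0.         0.         0.        ]
[[ 9.93541998e-01  5.84491785e-02 -9.72522047e-02  5.07520612e-01]
 [-1.13464647e-01  5.09778302e-01 -8.52790629e-01 -8.69630337e-01]
 [-2.67847860e-04  8.58317992e-01  5.13118069e-01  6.06067414e-01]
 [ 0.00000000e+00  0.00000000e+00  0.00000000e+00  1.00000000e+00]]
{'time': 0.1, 'joint_positions': array([ 1.10485569e+00,  8.78865409e-02,  1.37206258e+00, -6.72772783e-06,
        1.68361539e+00, -1.03106139e-01]), 'qvel': array([ 5.37499420e-05,  1.84776102e-05, -4.61718118e-03,  3.26346439e-04,
        1.45586840e-03, -1.77238597e-04]), 'joint_torque': array([ 1.95233144e-03, -3.41253519e+01, -3.03302550e+01,  7.20432610e-02,
        3.03772150e-02, -8.60901196e-05]), 'tool_pos': array([0.19499898, 0.51375125, 0.20443882]), 'ee_rot': array([-3.13963058e+00, -1.96299011e-04,  2.77875721e+00]), 'wrist_force': array([ 0.25999111,  0.81847241, -0.13214914]), 'wrist_torque': array([-0.00169801,  0.03226338,  0.02060077]), 'finger_force': 0.0, 'width': 0.09382477249311037}
```

View pics/top0.png

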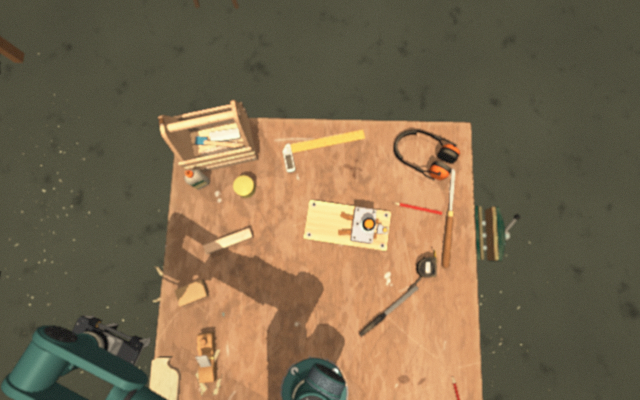

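View pics/side0.png

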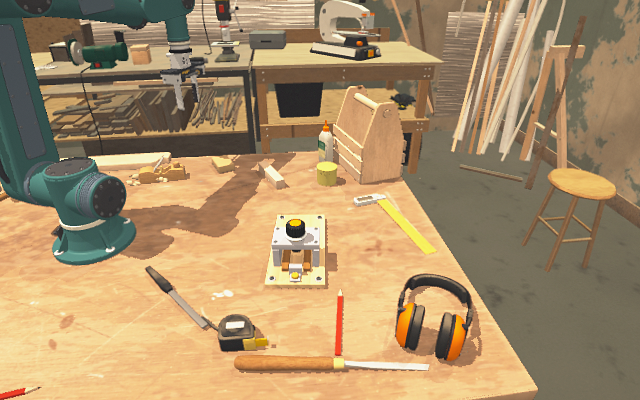

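The top view shows the jig at about (305–391, 200–250), its mouth on the left, so the jig's +y is roughly world +y. The bar lies at about (212–253, 228–250). The knob is at (369,224) and the bridge at about (351–383, 207–243). Next, an enlarged crop.

```bash
python3 - <<'E'
from h import *
s=load('top0'); im=s['image'][190:262,200:400,::-1]
cv2.imwrite('pics/crop1.png',cv2.resize(im,None,fx=4,fy=4,interpolation=cv2.INTER_CUBIC))
E
```

```text
(no output)
```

View pics/crop1.png

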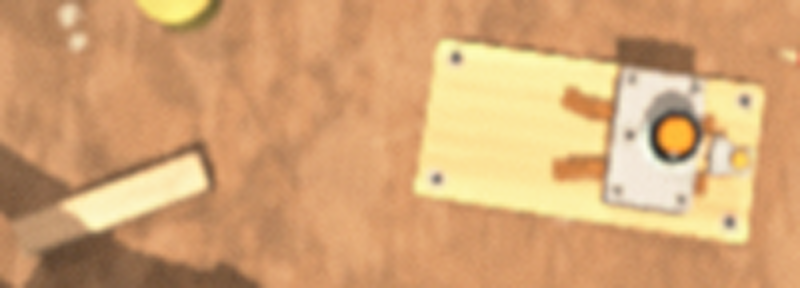

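The crop shows the bed corners at (437,40), (765,86), (747,242) and (415,194). The bar's top corners are at about (195,148), (208,188), (32,253) and (14,222).

```bash
python3 - <<'E'
from h import *
s=load('top0'); f=lambda P:np.array(P)/4+[200,190]-0.375
b=px(s,f([(437,40),(765,86),(747,242),(415,194)]),0.015); print(b)
# fit rect: local corners (jig y + is left). image up=+x world
L=np.array([(.068,.138),(.068,-.148),(-.068,-.148),(-.068,.138)])
def fit(L,W):
    lc,wc=L.mean(0),W.mean(0);H=(L-lc).T@(W-wc);a=np.arctan2(H[0,1]-H[1,0],H[0,0]+H[1,1])
    Rm=np.array([[np.cos(a),-np.sin(a)],[np.sin(a),np.cos(a)]]);return a,wc-Rm@lc,np.abs((L-lc)@Rm.T+wc-W).max()
print('jig',fit(L,b[:,:2]))
c=px(s,f([(195,148),(208,188),(32,253),(14,222)]),0.031); print(c)
L=np.array([(.0155,-.0825),(-.0155,-.0825),(-.0155,.0825),(.0155,.0825)])
print('bar',fit(L,c[:,:2]))
print(px(s,f([(676,135)])),px(s,f([(170,175)])),px(s,f([(500,120)])))
E
```

```text
[[ 0.62616584  0.03450024  0.015     ]
 [ 0.59305933 -0.25003399  0.015     ]
 [ 0.4588201  -0.23434129  0.015     ]
 [ 0.49188229  0.04886199  0.015     ]]
jig (np.float64(-0.11518706685107352), array([ 0.54305655, -0.0952864 ]), np.float64(0.0007525421368742707))
[[0.52471183 0.23648661 0.031     ]
 [0.4910381  0.2234027  0.031     ]
 [0.43260098 0.368328   0.031     ]
 [0.45811537 0.38560045 0.031     ]]
bar (np.float64(0.4047653335114924), array([0.47661657, 0.30345444]), np.float64(0.004856064225642109))
[[ 0.53477154 -0.16181841  0.12747342]] [[0.50124706 0.25644149 0.03044137]] [[ 0.55768569 -0.02213886  0.01359586]]
```

```bash
cat >> h.py <<'E'
def to(p,yaw,cmd=None):
    o=robot.get_obs(); T=R.from_euler('xyz',o['ee_rot']); G=R.from_euler('xyz',[np.pi,0,yaw])
    print('turn',(T.inv()*G).as_rotvec().round(4),'cm',(T.inv().apply(np.array(p)-o['tool_pos'])*100).round(3))
E
python3 - <<'E'
from h import *
to([.455,.354,.16],1.976); print(robot.snapshot('wrist')['T_tool_cam'])
E
```

```text
turn [-1.900e-03  6.000e-04  8.028e-01] cm [-29.978  -5.698   4.449]
[[-1.52739195e-04  9.64992901e-01  2.62275956e-01  7.66209791e-02]
 [ 9.99999938e-01  2.30961188e-04 -2.67415749e-04 -1.75824097e-04]
 [-3.18629865e-04  2.62275899e-01 -9.64992876e-01 -1.78349957e-01]
 [ 0.00000000e+00  0.00000000e+00  0.00000000e+00  1.00000000e+00]]
```

move_arm:
  deltas: [0, 0, 0.13, -5, -1, 0, -1, 0, 0, 0.27, -10, -2, 0, -1, 0, 0, 0.4, -15, -3, 1, -1, 0, 0, 0.54, -20, -4, 2, -1, 0, 0, 0.67, -25, -5, 3, -1, 0, 0, 0.8, -30, -5.7, 4.4, -1, 0, 0, 0.8, -30, -5.7, 4.4, -1, 0, 0, 0.8, -30, -5.7, 4.4, -1]

```text
time: 0.95
tool_pos: [0.4561, 0.353, 0.1599]
ee_rot: [-3.139, 0.0, 1.977]
wrist_force: [0.4, 0.5, 0.3]
width: 0.0941
finger_force: 0.0
```

```bash
python3 - <<'E'
from h import *
s=snap('wrist','w1'); print(robot.get_obs()['tool_pos'],robot.get_obs()['ee_rot'])
# segment bar top: depth->points with z in .025-.037
h=s['depth']; v,u=np.mgrid[0:400:2,0:640:2]; n=cv2.undistortPoints(np.stack([u.ravel(),v.ravel()],1).astype(float)[:,None],K(s),np.array(s['D'],float))[:,0]
d=h[v,u].ravel(); P=np.c_[n[:,0]*d,-n[:,1]*d,-d]@s['T'][:3,:3].T+s['T'][:3,3]
m=(d>0)&(P[:,2]>.024)&(P[:,2]<.04)
q=P[m][:,:2]; q=q[np.linalg.norm(q-[.477,.303],axis=1)<.13]
r=cv2.minAreaRect((q*1000).astype(np.float32)); print(len(q),r,cv2.boxPoints(r),np.median(P[m][:,2]))
E
```

```text
[0.45515696 0.35426586 0.16085593] [-3.13980063e+00 -5.98423081e-04  1.97858742e+00]
892 ((474.3845520019531, 308.7919006347656), (29.707857131958008, 163.46502685546875), 22.53510284423828) [[429.34085 378.59097]
 [491.98874 227.60732]
 [519.4282  238.99283]
 [456.78036 389.9765 ]] 0.029190552237969986
```

View pics/w1.png

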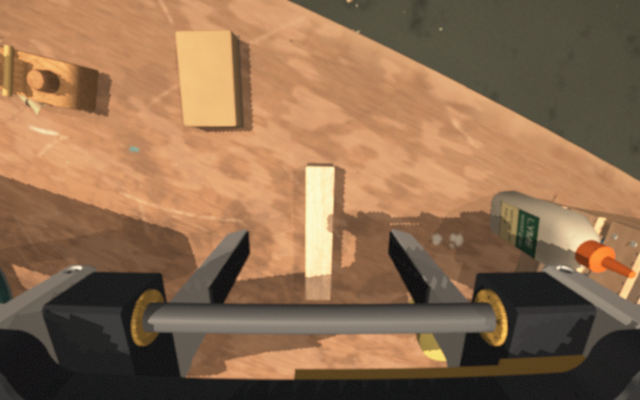

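The wrist view shows the bar at (305–335, 163–300), squarely between the fingers. Depth puts its centre at (474, 309) mm with yaw 0.393. I'll grasp it 64 mm toward the rear end.

```bash
python3 - <<'E'
from h import *
to([.4499,.3679,.010],1.964)
s=load('top0'); f=lambda P:np.array(P)/4+[200,190]-0.375
w=px(s,f([(712,152)]),.039); a=-.1152; print(w,(w[0,:2]-[.5431,-.0953])@np.array([-np.sin(a),np.cos(a)]))
E
```

```text
turn [-0.0018 -0.0006  0.0146] cm [ 1.451  0.085 15.086]
[[ 0.53197564 -0.20147129  0.039     ]] -0.10674626196297185
```

move_arm:
  deltas: [0, 0, 0.015, 1.45, 0.1, 4, -1, 0, 0, 0.015, 1.45, 0.1, 8, -1, 0, 0, 0.015, 1.45, 0.1, 12, -1, 0, 0, 0.015, 1.45, 0.1, 14.5, -1, 0, 0, 0.015, 1.45, 0.1, 15.1, -1, 0, 0, 0.015, 1.45, 0.1, 15.1, -1, 0, 0, 0.015, 1.45, 0.1, 15.1, 0, 0, 0, 0.015, 1.45, 0.1, 15.1, 1]

```text
time: 1.8
tool_pos: [0.4519, 0.3696, 0.0132]
ee_rot: [3.137, -0.001, 1.964]
wrist_force: [0.3, 0.1, -0.1]
width: 0.0815
finger_force: 0.0
```

move_arm:
  deltas: [0, 0, 0, 0, 0, 0, 1, 0, 0, 0, 0, 0, 0, 1, 0, 0, 0, 0, 0, 0, 1, 0, 0, 0, 0, 0, 0, 1, 0, 0, 0, 0, 0, 0, 1, 0, 0, 0, 0, 0, 0, 1]

```text
time: 2.4
tool_pos: [0.4506, 0.3681, 0.0104]
ee_rot: [-3.141, -0.0, 1.964]
wrist_force: [-0.3, 0.0, 1.0]
width: 0.0336
finger_force: 0.0
```

move_arm:
  deltas: [0, 0, 0, 0, 0, 0, 1, 0, 0, 0, 0, 0, 0, 1, 0, 0, 0, 0, 0, 0, 1, 0, 0, 0, 0, 0, 0, 1]

```text
time: 2.8
tool_pos: [0.4506, 0.3681, 0.0104]
ee_rot: [-3.141, 0.0, 1.964]
wrist_force: [-1.0, 0.0, -0.1]
width: 0.031
finger_force: 30.0
```

```bash
python3 - <<'E'
from h import *
# grip at bar +64 from centre; place with bar front at jig y=+30 -> centre 112.5, grip 176.5
a=-.1152
ex=np.array([np.cos(a),np.sin(a)]);ey=np.array([-np.sin(a),np.cos(a)])
p=np.array([.5431,-.0953])+ey*.1765; print(p)
to([.4506,.3681,.085],1.964); to([p[0],p[1],.085],np.pi/2+a)
E
```

```text
[0.56338786 0.08003013]
turn [-0.0001  0.     -0.0002] cm [-2.00e-03 -0.00e+00 -7.46e+00]
turn [-1.000e-04  1.000e-04  5.082e-01] cm [-30.933  -0.614  -7.459]
```

move_arm:
  deltas: [0, 0, 0, 0, 0, -2.5, 1, 0, 0, 0, 0, 0, -5, 1, 0, 0, 0, 0, 0, -6.5, 1, 0, 0, 0.08, -3, 0, -6.5, 1, 0, 0, 0.16, -7, -0.1, -6.5, 1, 0, 0, 0.24, -11, -0.2, -6.5, 1, 0, 0, 0.32, -15, -0.3, -6.5, 1, 0, 0, 0.38, -19, -0.4, -6.5, 1]

```text
time: 3.6
tool_pos: [0.5198, 0.1897, 0.0753]
ee_rot: [-3.141, -0.0, 1.581]
wrist_force: [1.2, -0.4, -0.8]
width: 0.0309
finger_force: 30.0
```

move_arm:
  deltas: [0, 0, 0.06, -4, -0.05, 0, 1, 0, 0, 0.09, -7, -0.1, 0, 1, 0, 0, 0.11, -9, -0.15, 0, 1, 0, 0, 0.128, -11, -0.2, 0, 1, 0, 0, 0.128, -12, -0.2, 0, 1, 0, 0, 0.128, -12, -0.2, 0, 1]

```text
time: 4.2
tool_pos: [0.5192, 0.0703, 0.0753]
ee_rot: [-3.141, -0.0, 1.454]
wrist_force: [0.7, 1.3, -0.8]
width: 0.0307
finger_force: 30.0
```

```bash
python3 - <<'E'
from h import *
to([.5634,.0800,.045],np.pi/2-.1152)
snap('top','top1');s=load('top1'); im=s['image'][180:262,260:400,::-1]
cv2.imwrite('pics/crop2.png',cv2.resize(im,None,fx=5.5,fy=5.5,interpolation=cv2.INTER_CUBIC))
snap('wrist','w2')
E
```

```text
turn [-0.0003 -0.0001 -0.0013] cm [1.48  4.283 3.032]
```

View pics/crop2.png

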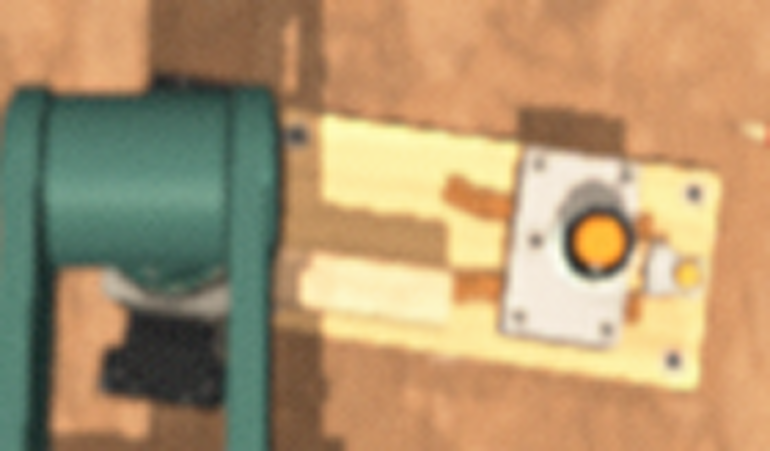

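The crop shows the bar held level and parallel to the bed, about 43 mm too far toward the robot. Its front end is at (450, 265–320). I'll shift it sideways and then lower it.

move_arm:
  deltas: [0, 0, 0, 0.7, 2, 0, 1, 0, 0, 0, 1.5, 4.3, 0, 1, 0, 0, 0, 1.5, 4.3, 2, 1, 0, 0, 0, 1.5, 4.3, 4, 1, 0, 0, 0, 1.5, 4.3, 4, 1, 0, 0, 0, 1.5, 4.3, 4, 1]

```text
time: 4.9
tool_pos: [0.5633, 0.082, 0.0352]
ee_rot: [-3.14, -0.0, 1.457]
wrist_force: [-0.5, 0.3, -0.3]
width: 0.0306
finger_force: 30.0
```

```bash
python3 - <<'E'
from h import *
o=robot.get_obs(); print(o['tool_pos'],o['ee_rot'])
s=snap('top','top2'); im=s['image'][195:255,290:400,::-1]
cv2.imwrite('pics/crop3.png',cv2.resize(im,None,fx=7,fy=7,interpolation=cv2.INTER_CUBIC))
E
```

```text
[0.56328911 0.08202339 0.03521761] [-3.14037875e+00 -1.59245266e-04  1.45713575e+00]
```

View pics/crop3.png

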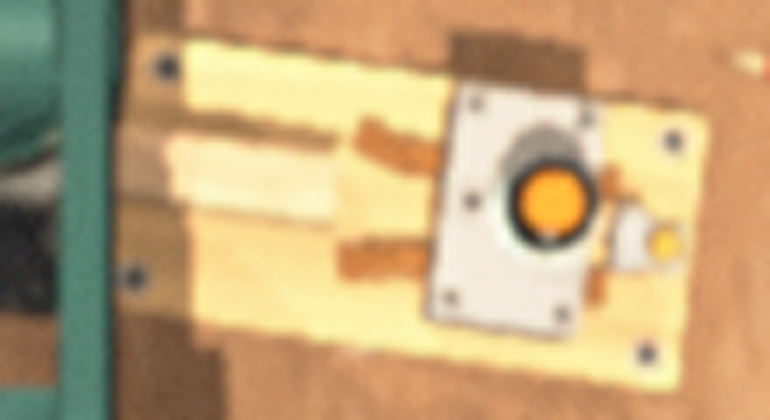

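The crop shows the bar's front end at about (338,150)–(333,220), with rail inner edges near (440,172) and (427,240). I'll convert these to jig coordinates.

```bash
cat >> h.py <<'E'
A=-.1152
def jl(w): w=np.atleast_2d(w); d=w[:,:2]-[.5431,-.0953]; return np.c_[d@[np.cos(A),np.sin(A)],d@[-np.sin(A),np.cos(A)]]*1000
E
python3 - <<'E'
from h import *
s=load('top2'); f=lambda P:(np.array(P)+.5)/7+[290,195]-.5
print('bar',jl(px(s,f([(338,150),(333,220),(172,138),(180,200)]),.0558)))
print('rail',jl(px(s,f([(440,172),(427,240),(365,150),(340,240)]),.027)))
print('bridge corners',jl(px(s,f([(457,82),(603,103),(573,335),(427,318)]),.082)))
print('stop',jl(px(s,f([(622,200),(612,265)]),.039)), 'knob',jl(px(s,f([(553,201)]),.125)))
# depth check of bar top & bed with y-range
h=s['depth'];v,u=np.mgrid[195:255,290:400];P=px(s,np.stack([u.ravel(),v.ravel()],1));L=jl(P)
for y in range(36,90,8):
    m=(abs(L[:,1]-y)<5)&(P[:,2]>.045)&(P[:,2]<.07); print(y,m.sum(),L[m,0].min() if m.any() else 0,L[m,0].max() if m.any() else 0,np.median(P[m,2]) if m.any() else 0)
m=(P[:,2]>.075)&(P[:,2]<.09);print('bridge mean',L[m].mean(0),L[m].min(0),L[m].max(0))
m=(P[:,2]>.12)&(P[:,2]<.135);print('knob mean',L[m].mean(0),m.sum())
E
```

```text
bar [[ 19.05896167  31.2898154 ]
 [-14.58482639  29.1039319 ]
 [ 13.6157781  110.75433089]
 [-15.38634878 102.62668436]]
rail [[ 19.39913404 -19.70579907]
 [-14.48686469 -17.73981625]
 [ 24.97935709  17.93856799]
 [-20.45408682  24.07464884]]
bridge corners [[ 55.21330123 -19.4747618 ]
 [ 54.92388537 -88.51595919]
 [-54.85290525 -87.64721471]
 [-56.63715115 -19.85818664]]
stop [[  16.61253766 -107.64267962]
 [ -15.23414545 -106.57281147]] knob [[-4.00979437e-02 -6.70572988e+01]]
36 28 -14.318972349302918 15.364240918278712 0.05499597683523583
44 27 -13.696198251252154 14.410583527563215 0.055082897469958425
52 29 -14.28057988532274 17.318936773549993 0.05492633460097629
60 29 -14.739360591631753 15.674187349329557 0.0554036543147276
68 28 -13.27168670104276 14.925484811458258 0.05550340299135137
76 30 -14.47935922257926 16.279295725869204 0.056376739759192995
84 29 -14.62636351175762 15.627917026331955 0.056051046407451954
bridge mean [ -0.88250366 -50.96553139] [-54.53637571 -90.97446364] [ 55.91647336 -20.20897572]
knob mean [ -0.26606837 -66.51088277] 129
```

move_arm:
  deltas: [0, 0, 0, 0, 0, 0.4, 1, 0, 0, 0, 0, 0, 0.8, 1, 0, 0, 0, 0, 0, 0.95, 1, 0, 0, 0, 0, 0, 0.95, 1, 0, 0, 0, 0, 0, 0.95, 1]

```text
time: 5.45
tool_pos: [0.5637, 0.081, 0.0261]
ee_rot: [3.141, -0.0, 1.456]
wrist_force: [0.9, -0.2, -0.2]
width: 0.0307
finger_force: 30.0
```

move_arm:
  deltas: [0, 0, 0, -0.8, 0, 0, 1, 0, 0, 0, -1.6, 0, 0, 1, 0, 0, 0, -2.4, 0, 0, 1, 0, 0, 0, -3.2, 0, 0, 1, 0, 0, 0, -4, 0, 0, 1, 0, 0, 0, -4.8, 0, 0, 1, 0, 0, 0, -4.8, 0, 0, 1]

```text
time: 6.15
tool_pos: [0.5581, 0.0322, 0.026]
ee_rot: [3.142, 0.0, 1.454]
wrist_force: [-0.3, 0.1, -0.4]
width: 0.0306
finger_force: 30.0
```

move_arm:
  deltas: [0, 0, 0, -0.8, 0, 0, 1, 0, 0, 0, -1.6, 0, 0, 1, 0, 0, 0, -2.4, 0, 0, 1, 0, 0, 0, -3.2, 0, 0, 1, 0, 0, 0, -4, 0, 0, 1, 0, 0, 0, -4, 0, 0, 1]

```text
time: 6.75
tool_pos: [0.5535, -0.0075, 0.026]
ee_rot: [-3.142, 0.0, 1.454]
wrist_force: [0.2, -0.2, 0.5]
width: 0.0307
finger_force: 30.0
```

move_arm:
  deltas: [0, 0, 0, -0.6, 0, 0, 1, 0, 0, 0, -1.2, 0, 0, 1, 0, 0, 0, -1.8, 0, 0, 1, 0, 0, 0, -2.4, 0, 0, 1, 0, 0, 0, -3, 0, 0, 1, 0, 0, 0, -3.5, 0, 0, 1, 0, 0, 0, -3.5, 0, 0, 1]

```text
time: 7.45
tool_pos: [0.5495, -0.0418, 0.026]
ee_rot: [3.142, 0.0, 1.455]
wrist_force: [-0.3, -0.3, -0.5]
width: 0.0308
finger_force: 30.0
```

```bash
python3 - <<'E'
from h import *
o=robot.get_obs(); print(jl(o['tool_pos']),o['wrist_force'],o['tool_pos'],o['wrist_torque'])
E
```

```text
[[ 0.23283206 53.84210894]] [-0.30269895 -0.25591117 -0.53882102] [ 0.54952019 -0.04184153  0.02598967] [ 0.00756418 -0.03350644  0.02388172]
```

move_arm:
  deltas: [0, 0, 0, -0.4, 0, 0, 1, 0, 0, 0, -0.8, 0, 0, 1, 0, 0, 0, -0.95, 0, 0, 1, 0, 0, 0, -0.95, 0, 0, 1]

```text
time: 7.85
tool_pos: [0.5485, -0.0507, 0.026]
ee_rot: [3.142, -0.0, 1.456]
wrist_force: [-0.3, 0.5, -1.2]
width: 0.0308
finger_force: 30.0
```

move_arm:
  deltas: [0, 0, 0, -0.05, 0, 0, 1, 0, 0, 0, -0.1, 0, 0, 1, 0, 0, 0, -0.15, 0, 0, 1, 0, 0, 0, -0.2, 0, 0, 1, 0, 0, 0, -0.2, 0, 0, 1]

```text
time: 8.35
tool_pos: [0.5483, -0.0525, 0.026]
ee_rot: [3.142, -0.0, 1.456]
wrist_force: [0.1, 0.7, -0.3]
width: 0.0309
finger_force: 30.0
```

move_arm:
  deltas: [0, 0, 0, -0.05, 0, 0, 1, 0, 0, 0, -0.1, 0, 0, 1, 0, 0, 0, -0.15, 0, 0, 1, 0, 0, 0, -0.15, 0, 0, 1]

```text
time: 8.75
tool_pos: [0.5483, -0.0528, 0.0261]
ee_rot: [3.141, -0.002, 1.456]
wrist_force: [1.6, 5.1, -0.2]
width: 0.0312
finger_force: 30.0
```

move_arm:
  deltas: [0, 0, 0, -0.05, 0, 0, 1, 0, 0, 0, -0.1, 0, 0, 1, 0, 0, 0, -0.1, 0, 0, 1]

```text
time: 9.05
tool_pos: [0.5483, -0.0529, 0.0262]
ee_rot: [3.141, -0.004, 1.456]
wrist_force: [1.1, 7.3, 0.3]
width: 0.031
finger_force: 30.0
```

```bash
python3 - <<'E'
from h import *
s=snap('top','top3'); a=s['image'][200:250,340:400,::-1]; b=load('top0')['image'][200:250,340:400,::-1]
cv2.imwrite('pics/crop4.png',cv2.resize(np.hstack([b,a]),None,fx=6.5,fy=6.5,interpolation=cv2.INTER_CUBIC))
s=snap('wrist','w3');v,u=np.mgrid[0:400:2,0:640:2];P=px(s,np.stack([u.ravel(),v.ravel()],1));L=jl(P)
m=(P[:,2]>.040)&(P[:,2]<.052)&(abs(L[:,0])<20)&(L[:,1]<80);print(m.sum(),L[m].min(0),L[m].max(0),np.sort(L[m,1])[-20:].round(1))
E
```

```text
1357 [-19.88494771 -40.27913546] [19.74101938 60.45036383] [60.  60.  60.1 60.1 60.1 60.1 60.2 60.2 60.2 60.2 60.2 60.3 60.3 60.3
 60.3 60.4 60.4 60.4 60.4 60.5]
  return _methods._mean(a, axis=axis, dtype=dtype,
  ret = ret.dtype.type(ret / rcount)
```

View pics/crop4.png

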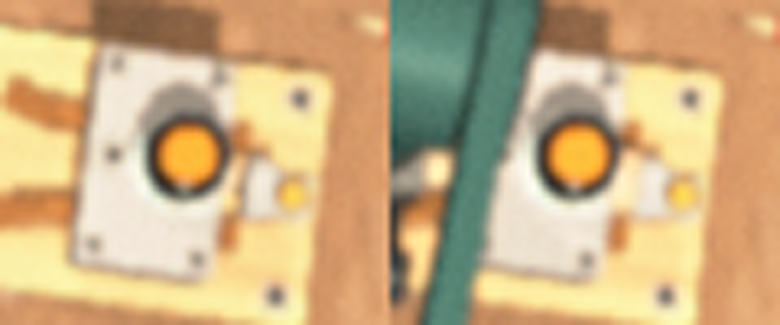

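The bar's end now adjoins the stop, at right panel (640,185), and the rear end measures at jig y≈60 mm. The 7 N contact force agrees, so the bar is home. I'll release it and lift.

move_arm:
  deltas: [0, 0, 0, 0, 0, 0, 0.5, 0, 0, 0, 0, 0, 0, 0, 0, 0, 0, 0, 0, 0, -0.5, 0, 0, 0, 0, 0, 0, -1, 0, 0, 0, 0, 0, 0, -1, 0, 0, 0, 0, 0, 0, -1, 0, 0, 0, 0, 0, -3, -1, 0, 0, 0, 0, 0, -6, -1]

```text
time: 9.95
tool_pos: [0.5468, -0.055, 0.0853]
ee_rot: [-3.138, -0.0, 1.456]
wrist_force: [-0.5, -0.8, 0.4]
width: 0.0836
finger_force: 0.0
```

```bash
python3 - <<'E'
from h import *
o=robot.get_obs();print(o['tool_pos'],o['joint_positions'])
a=A; p=np.array([.5431,-.0953])+np.array([-np.sin(a),np.cos(a)])*-.068+np.array([np.cos(a),np.sin(a)])*0; print(p)
j1=np.arctan2(p[1],p[0]); print(j1, 'yaw at j6=-2.35:',j1+2.35+np.pi/2)
to([o['tool_pos'][0],o['tool_pos'][1],.17],1.456)
E
```

```text
[ 0.54676782 -0.05503551  0.08525712] [-2.03362986e-01  1.43334576e-01  1.55014326e+00 -2.12237108e-04
  1.45165647e+00 -8.80873483e-02]
[ 0.53528372 -0.16284928]
-0.29533285732057735 yaw at j6=-2.35: 3.6254634694743193
turn [-0.0035 -0.0001 -0.0005] cm [ 1.000e-03 -3.000e-02 -8.474e+00]
```

move_arm:
  deltas: [0, 0, -0.1, 0, 0, -4, -1, 0, 0, -0.24, 0, 0, -8, -1, 0, 0, -0.38, 0, 0, -8, -1, 0, 0, -0.52, 0, 0, -8, -1, 0, 0, -0.66, 0, 0, -8, -1, 0, 0, -0.8, 0, 0, -8, -1, 0, 0, -0.94, 0, 0, -8, -1, 0, 0, -1.05, 0, 0, -8, -1]

```text
time: 10.75
tool_pos: [0.5479, -0.0553, 0.1659]
ee_rot: [-3.141, 0.0, 2.511]
wrist_force: [-0.2, -0.1, 0.0]
width: 0.094
finger_force: 0.0
```

move_arm:
  deltas: [0, 0, -0.14, 0, 0, 0, -1, 0, 0, -0.28, 0, 0, 0, -1, 0, 0, -0.42, 0, 0, 0, -1, 0, 0, -0.56, 0, 0, 0, -1, 0, 0, -0.7, 0, 0, 0, -1, 0, 0, -0.82, 0, 0, 0, -1, 0, 0, -0.9, 0, 0, 0, -1, 0, 0, -0.9, 0, 0, 0, -1]

```text
time: 11.55
tool_pos: [0.5479, -0.0552, 0.1659]
ee_rot: [-3.141, -0.0, -2.878]
wrist_force: [0.3, 0.6, -1.3]
width: 0.0939
finger_force: 0.0
```

```bash
python3 - <<'E'
from h import *
o=robot.get_obs();print(o['tool_pos'],o['ee_rot'],o['joint_positions'])
to([.5350,-.1625,.170],o['ee_rot'][2])
s=snap('top','top4'); im=s['image'][180:270,290:430,::-1]
cv2.imwrite('pics/crop5.png',cv2.resize(im,None,fx=5.5,fy=5.5,interpolation=cv2.INTER_CUBIC))
E
```

```text
[ 0.54789802 -0.05520396  0.16593137] [-3.14147687e+00 -8.22343289e-05 -2.87776160e+00] [-2.03292473e-01  9.97051741e-02  1.43540494e+00 -1.40499292e-04
  1.60650382e+00 -2.03792487e+00]
turn [-0.0001 -0.0001  0.    ] cm [  4.043 -10.022  -0.405]
```

View pics/crop5.png

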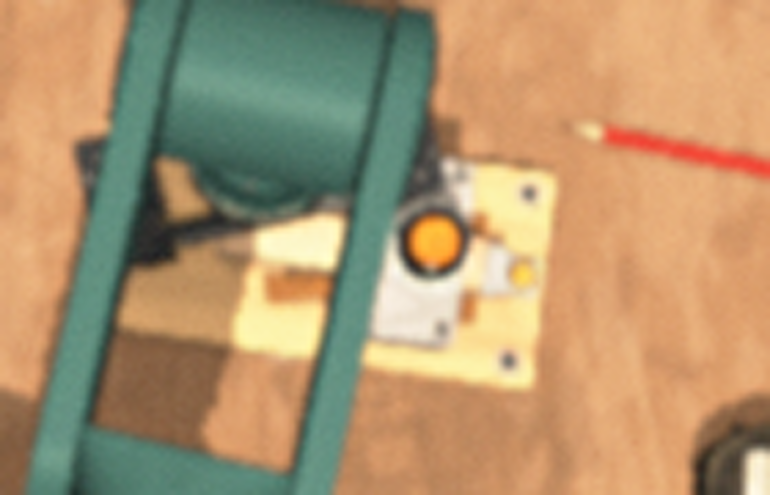

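move_arm:
  deltas: [0, 0, 0, 1.5, -3.5, 0, -1, 0, 0, 0, 3, -7, 0, -1, 0, 0, 0, 4.05, -10, 0, -1, 0, 0, 0, 4.05, -10, 0, -1, 0, 0, 0, 4.05, -10, 0, -1]

```text
time: 12.1
tool_pos: [0.5348, -0.1625, 0.1658]
ee_rot: [3.141, -0.0, -2.88]
wrist_force: [0.1, 0.3, 0.5]
width: 0.0941
finger_force: 0.0
```

```bash
python3 - <<'E'
from h import *
o=robot.get_obs();print(o['tool_pos'],o['joint_positions'])
to([.5350,-.1622,.099],o['ee_rot'][2])
s=snap('wrist','w4'); v,u=np.mgrid[0:400:2,0:640:2];P=px(s,np.stack([u.ravel(),v.ravel()],1))
m=(np.linalg.norm(P[:,:2]-[.535,-.162],axis=1)<.035)&(P[:,2]>.11)&(P[:,2]<.135);print(m.sum(),P[m].min(0),P[m].max(0))
E
```

```text
[ 0.53480377 -0.16249575  0.16580697] [-3.96817288e-01  1.18361069e-01  1.41518489e+00  6.40578208e-04
  1.60854366e+00 -2.22909931e+00]
turn [ 0.0008 -0.     -0.    ] cm [-0.027  0.018  6.681]
527 [ 0.51218298 -0.18233274  0.11123094] [ 0.55489128 -0.13928779  0.12620711]
  return _methods._mean(a, axis=axis, dtype=dtype,
  ret = ret.dtype.type(ret / rcount)
```

View pics/w4.png

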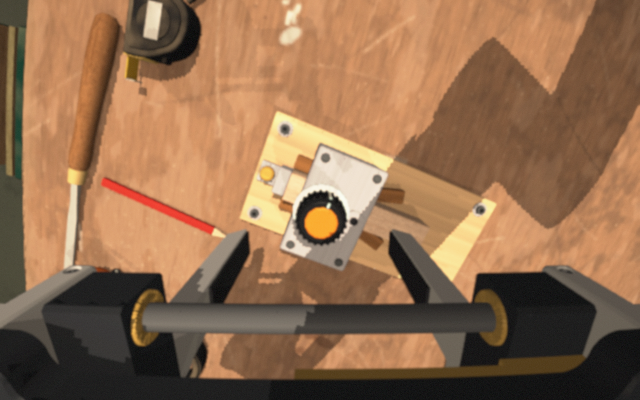

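The wrist view shows the knob, orange cap at (322,224), between the fingers, with its white mark at (331,200). The bar lies between the rails against the stop near (275,180). I'll descend and grip the knob.

move_arm:
  deltas: [0, 0, 0, 0.05, 0.1, 3, -1, 0, 0, 0, 0.05, 0.1, 5.5, -1, 0, 0, 0, 0.05, 0.1, 6.7, -1, 0, 0, 0, 0.05, 0.1, 6.7, -1, 0, 0, 0, 0.05, 0.1, 6.7, 0, 0, 0, 0, 0.05, 0.1, 6.7, 1, 0, 0, 0, 0.05, 0.1, 6.7, 1, 0, 0, 0, 0.05, 0.1, 6.7, 1]

```text
time: 12.95
tool_pos: [0.5348, -0.1615, 0.1001]
ee_rot: [-3.14, 0.002, -2.878]
wrist_force: [-0.5, 0.5, 1.0]
width: 0.0655
finger_force: 0.0
```

move_arm:
  deltas: [0, 0, 0, 0, 0, 0, 1, 0, 0, 0, 0, 0, 0, 1, 0, 0, 0, 0, 0, 0, 1, 0, 0, 0, 0, 0, 0, 1, 0, 0, 0, 0, 0, 0, 1]

```text
time: 13.45
tool_pos: [0.5341, -0.161, 0.0991]
ee_rot: [3.141, 0.0, -2.877]
wrist_force: [-1.5, 0.2, 2.0]
width: 0.0436
finger_force: 30.0
```

move_arm:
  deltas: [0, 0, 0.1, 0, 0, 0.03, 1, 0, 0, 0.2, 0, 0, 0.06, 1, 0, 0, 0.3, 0, 0, 0.09, 1, 0, 0, 0.4, 0, 0, 0.12, 1, 0, 0, 0.5, 0, 0, 0.15, 1, 0, 0, 0.5, 0, 0, 0.15, 1]

```text
time: 14.05
tool_pos: [0.5341, -0.1608, 0.0978]
ee_rot: [3.141, -0.0, 2.907]
wrist_force: [-0.6, 1.5, 2.0]
width: 0.0434
finger_force: 30.0
```

```bash
cat > ob.py <<'E'
from h import *
o=robot.get_obs();print(o['time'],o['tool_pos'].round(4),'yaw',o['ee_rot'][2].round(4),'F',o['wrist_force'].round(1),'M',o['wrist_torque'].round(3),'j6',o['joint_positions'][5].round(3),o['joint_torque'][5].round(3))
E
python3 ob.py
```

```text
14.05 [ 0.5341 -0.1608  0.0978] yaw 2.9067 F [-0.6  1.5  2. ] M [0.449 0.285 0.168] j6 -1.73 0.596
```

move_arm:
  deltas: [0, 0, 0.08, 0, 0, 0.025, 1, 0, 0, 0.16, 0, 0, 0.05, 1, 0, 0, 0.24, 0, 0, 0.07, 1, 0, 0, 0.24, 0, 0, 0.07, 1]

```text
time: 14.45
tool_pos: [0.5342, -0.1607, 0.097]
ee_rot: [3.141, -0.001, 2.668]
wrist_force: [-1.5, 3.7, 2.9]
width: 0.0432
finger_force: 30.0
```

```bash
python3 ob.py
```

```text
14.45 [ 0.5342 -0.1607  0.097 ] yaw 2.6684 F [-1.5  3.7  2.9] M [0.564 0.26  0.227] j6 -1.492 0.513
```

move_arm:
  deltas: [0, 0, 0.08, 0, 0, 0.025, 1, 0, 0, 0.16, 0, 0, 0.05, 1, 0, 0, 0.16, 0, 0, 0.05, 1]

```text
time: 14.75
tool_pos: [0.5342, -0.1606, 0.0966]
ee_rot: [3.141, -0.001, 2.509]
wrist_force: [-1.8, 3.9, 4.6]
width: 0.0436
finger_force: 30.0
```

```bash
python3 ob.py
```

```text
14.75 [ 0.5342 -0.1606  0.0966] yaw 2.5091 F [-1.8  3.9  4.6] M [0.713 0.337 0.174] j6 -1.333 0.508
```

move_arm:
  deltas: [0, 0, 0.08, 0, 0, 0.02, 1, 0, 0, 0.16, 0, 0, 0.05, 1, 0, 0, 0.16, 0, 0, 0.05, 1]

```text
time: 15.05
tool_pos: [0.5343, -0.1606, 0.0961]
ee_rot: [3.141, -0.001, 2.35]
wrist_force: [-2.0, 4.8, 4.4]
width: 0.0437
finger_force: 30.0
```

```bash
python3 ob.py
```

```text
15.05 [ 0.5343 -0.1606  0.0961] yaw 2.3496 F [-2.   4.8  4.4] M [0.814 0.404 0.129] j6 -1.173 0.506
```

move_arm:
  deltas: [0, 0, 0.08, 0, 0, 0.02, 1, 0, 0, 0.16, 0, 0, 0.05, 1, 0, 0, 0.16, 0, 0, 0.05, 1]

```text
time: 15.35
tool_pos: [0.5344, -0.1606, 0.0958]
ee_rot: [3.14, -0.001, 2.19]
wrist_force: [-1.5, 4.6, 6.0]
width: 0.0437
finger_force: 30.0
```

```bash
python3 ob.py
```

```text
15.35 [ 0.5344 -0.1606  0.0958] yaw 2.1897 F [-1.5  4.6  6. ] M [0.864 0.405 0.217] j6 -1.013 0.512
```

move_arm:
  deltas: [0, 0, 0.08, 0, 0, 0.02, 1, 0, 0, 0.16, 0, 0, 0.05, 1, 0, 0, 0.16, 0, 0, 0.05, 1]

```text
time: 15.65
tool_pos: [0.5345, -0.1605, 0.0957]
ee_rot: [3.14, -0.001, 2.03]
wrist_force: [-1.3, 5.5, 6.6]
width: 0.0434
finger_force: 30.0
```

```bash
python3 ob.py
```

```text
15.65 [ 0.5345 -0.1605  0.0957] yaw 2.0302 F [-1.3  5.5  6.6] M [0.916 0.522 0.343] j6 -0.854 0.63
```

move_arm:
  deltas: [0, 0, 0.08, 0, 0, 0.02, 1, 0, 0, 0.16, 0, 0, 0.05, 1, 0, 0, 0.16, 0, 0, 0.05, 1]

```text
time: 15.95
tool_pos: [0.5345, -0.1607, 0.0957]
ee_rot: [3.14, -0.001, 1.869]
wrist_force: [-3.4, 4.8, 8.0]
width: 0.0436
finger_force: 30.0
```

```bash
python3 ob.py
```

```text
15.95 [ 0.5345 -0.1607  0.0957] yaw 1.869 F [-3.4  4.8  8. ] M [ 0.953  0.646 -0.017] j6 -0.693 0.269
```

move_arm:
  deltas: [0, 0, 0.06, 0, 0, 0, 1, 0, 0, 0.12, 0, 0, 0, 1, 0, 0, 0.12, 0, 0, 0, 1]

```text
time: 16.25
tool_pos: [0.5345, -0.1605, 0.0957]
ee_rot: [3.14, -0.001, 1.749]
wrist_force: [-2.2, 6.9, 8.1]
width: 0.0433
finger_force: 30.0
```

```bash
python3 ob.py
```

```text
16.25 [ 0.5345 -0.1605  0.0957] yaw 1.749 F [-2.2  6.9  8.1] M [ 1.054  0.627 -0.081] j6 -0.573 0.117
```

move_arm:
  deltas: [0, 0, 0.06, 0, 0, 0, 1, 0, 0, 0.12, 0, 0, 0, 1, 0, 0, 0.12, 0, 0, 0, 1]

```text
time: 16.55
tool_pos: [0.5346, -0.1604, 0.0957]
ee_rot: [3.14, -0.001, 1.63]
wrist_force: [-3.1, 6.8, 9.2]
width: 0.0433
finger_force: 30.0
```

```bash
python3 ob.py
```

```text
16.55 [ 0.5346 -0.1604  0.0957] yaw 1.63 F [-3.1  6.8  9.2] M [0.966 0.633 0.189] j6 -0.454 0.411
```

The moment rose, dropped below zero and is positive again, which is one click. I'll release and check the mark.

move_arm:
  deltas: [0, 0, 0, 0, 0, -0.05, 0.5, 0, 0, 0, 0, 0, -0.05, 0, 0, 0, 0, 0, 0, -0.05, -1, 0, 0, 0, 0, 0, -0.05, -1, 0, 0, 0, 0, 0, -0.05, -1, 0, 0, 0, 0, 0, -0.05, -1, 0, 0, 0, 0, 0, -4, -1, 0, 0, 0, 0, 0, -8, -1]

```text
time: 17.35
tool_pos: [0.533, -0.161, 0.1731]
ee_rot: [-3.137, -0.002, 1.626]
wrist_force: [0.8, 0.1, 0.3]
width: 0.0915
finger_force: 0.0
```

move_arm:
  deltas: [0, 0, 0, 0, 0, 0, -1, 0, 0, 0, 0, 0, 0, -1]

```text
time: 17.55
tool_pos: [0.5349, -0.1617, 0.1756]
ee_rot: [3.139, 0.001, 1.626]
wrist_force: [0.6, 0.0, -0.8]
width: 0.0945
finger_force: 0.0
```

```bash
python3 - <<'E'
from h import *
s=snap('wrist','w5'); c=proj(s,[[.534,-.1615,.121]])[0].astype(int); print(c)
im=s['image'][c[1]-60:c[1]+50,c[0]-75:c[0]+75,::-1]; print(c-[75,60])
cv2.imwrite('pics/crop6.png',cv2.resize(im,None,fx=5,fy=5,interpolation=cv2.INTER_CUBIC))
E
```

```text
[318 217]
[243 157]
```

View pics/crop6.png

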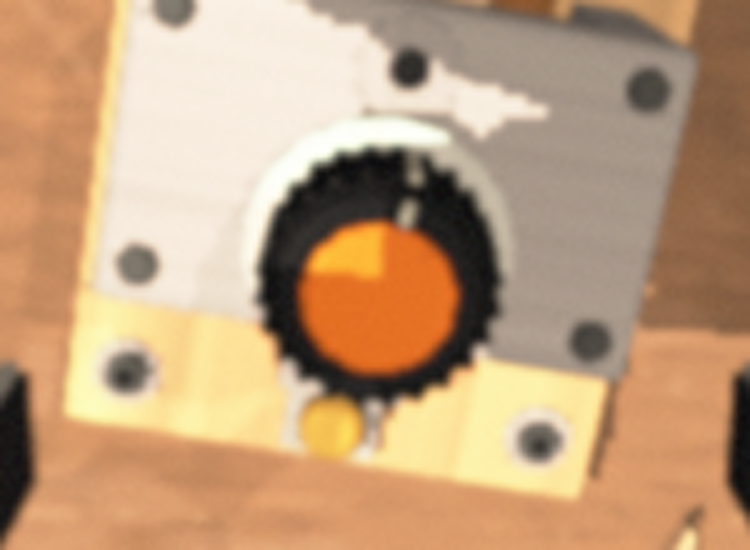

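The crop shows the mark at (412,190) with the cap centre at (380,295). That is about 101° clockwise from its start and matches the gripper's 1.77 rad, so the knob didn't slip. The torque went through exactly one cycle. I'll check numerically that the bar is still home, then hand in.

```bash
python3 -W ignore - <<'E'
from h import *
s=load('w5');v,u=np.mgrid[0:400:2,0:640:2];P=px(s,np.stack([u.ravel(),v.ravel()],1));L=jl(P)
for z0,z1,n in ((.040,.052,'bar'),):
    m=(P[:,2]>z0)&(P[:,2]<z1)&(abs(L[:,0])<20)&(L[:,1]>-15)&(L[:,1]<80);print(n,m.sum(),L[m].min(0),L[m].max(0),np.median(P[m,2]))
    for y in (-5,10,25,40,52):
        k=m&(abs(L[:,1]-y)<4); print(y,k.sum(),L[k,0].mean() if k.any() else 0)
m=(np.linalg.norm(P[:,:2]-[.534,-.1615],axis=1)<.015);print('knob top',np.median(P[m,2]))
m=(np.linalg.norm(P[:,:2]-[.534,-.1615],axis=1)<.0265)&(P[:,2]<.105)&(P[:,2]>.086);print('collar top',np.median(P[m,2]),m.sum())
E
python3 ob.py
```

```text
bar 560 [-16.16895265 -14.87464508] [15.32687017 59.61597549] 0.04509478819129817
-5 57 -0.9223611903978994
10 57 -0.5149687352943811
25 61 -0.24075645545352445
40 63 -0.47949131293630437
52 64 -0.33054383849354696
knob top 0.12225569145000255
collar top 0.09195604778476413 127
17.6 [ 0.534  -0.1613  0.1737] yaw 1.6259 F [ 0.8 -0.4  0.2] M [-0.081  0.034 -0.041] j6 -0.45 -0.001
```

Everything is consistent: the bar's rear end is at about 60 mm, it is centred and flat, and the knob has sunk about 4 mm.

```bash
python3 -c "
from h import *
print(robot.close_job())"
```

```text
the job is handed in; nothing more can be done
None
```

The job is handed in: by my measurements the bar is home against the stop (7 N push) and clamped with one clutch click, inferred from the turning moment; the hand-in returned no verdict.

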